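Hold the bayonet filler cap at its vent mark

ROBOT

A 7-joint arm with a two-finger parallel gripper is mounted at the origin on the work surface. World frame = base frame: x ahead of the robot, y to its left, z up, the work surface at z = 0. Lengths are in m, angles in rad, forces in N, time in s.
With the tool pointing down it reaches from about 0.4 to 0.875 m from the base axis. Payload 4.4 kg.
Tool frame: the origin (TCP) lies on the front face of the gripper's body, between the roots of the fingers; the fingertips stand 73 mm ahead of it and the grasp point (between the pads) lies 54 mm ahead of it (ctrl.tip_extent is the distance from the TCP to the fingertips, in m); z points along the fingers, y is the direction in which the jaws open and shut (so a half turn about z gives the same grasp; the last joint's range is limited). The gripper opens to 85 mm and grips with 20 to 120 N. Pads are 22 mm wide; open, the fingers measure 114 mm over their backs; the gripper's body (76 mm by 85 mm) begins 54 mm behind the grasp point. The pads swing forward as they close: fully open they stand 13 mm farther back than shut.
Start: joints at [-0.066, 0.628, 0.038, 1.517, -0.027, 0.996, -0.02], TCP at [0.65, 0, 0.304] pointing down, gripper open.
Joint ranges: [-3.06, 3.06], [-0.37, 2.12], [-1.25, 1.32], [0.18, 2.47], [-1.1, 4.24], [0.23, 1.98], [-2.94, 2.94]. Speed limits (rad/s): [2.57, 2.57, 3.14, 3.14, 3.14, 3.14, 3.14].

INTERFACE

Orientations are given as a unit quaternion [w, x, y, z].
In Python, from rig import ctrl gives the robot as it stands.
- The arm moves only by the shell command python3 -m crank 'ROWS' [FORCE]. ROWS is a JSON object of lists of equal length, an entry for each row: "dp": the shift along the tool's x, y, z in m, a list of three; "yaw": the turn about the tool's z in degrees; "fingers": the opening, from -1 (shut) to 1 (fully open). A call has 1 to 20 rows; each row is the pose to reach, as a shift and turn from the pose commanded when the call began, along the tool's axes at that moment; what a row does not reach only later rows make up. A row lasts 1/10 s, in which the tool goes at most 50 mm and 8.59 degrees, less where a joint would pass 70% of its speed; a pose out of reach is approached as far as the arm can. A call with a gripper value outside its range is refused whole. The fingers move at their own pace and stop on an object; FORCE is the grip in N (left out, the last holds). Time passes only in rows, so rows that repeat a pose let the fingers close. It gives the time, the measured TCP pose, the force and the opening at its end, in the units of the state.
- ctrl.get_state(): the state, without advancing time (a new reading comes with each control period).
- ctrl.capture(name): name is "scene" or "side" or "wrist"; returns the picture (400x640x3 uint8, blue, green, red); there is no depth.
- ctrl.calibration(name): a dict with "camera_matrix" (3x3 intrinsics, pixels), "view" (4x4, takes a point from world to camera coordinates). Camera axes: x right, y down, z forward; pixel columns grow to the right and rows downward; lengths in m; the calibration is good to about 2 mm. A picture is of the moment at which its call begins: read the wrist's pose just before it. calibration takes no time and is no camera call; for the wrist camera it gives the pose at the moment of the call.
- ctrl.sign_off(): hands the job in, once; it reports no verdict.
Trained networks look in the newest picture that a camera, given by its name, has taken for a name from the list of things; names that differ only in an ending like _2 or _b are one class to them, and where a whole thing is asked for, a point or a joint stands for the part that bears it (a point fixed in the world has none). Each returns a list of dicts, best first, with "conf" (0 to 1); they miss things now and then, are a little off and sometimes report something else, mostly with a low value. They report only what shows in the picture. A call takes as long as a camera call. They do not tell look-alikes from the thing itself.
- ctrl.trace(query, camera): "mask" (400x640 bool, what is visible of it) and "box" ([centre column, centre row, width, height] in pixels, round what is visible of it).
The state is a dict: "t": time; "joints": joint angles; "qvel": joint speeds; "tau": joint torques, N m; "tcp_pos": TCP position; "tool_rot": TCP orientation; "force": force on the tool from outside, world axes, zero at the start; "moment": the same for the moment, N m; "opening": opening from 0.0 (shut) to 1.0 (fully open).
Only numpy, scipy, OpenCV 4.12 (cv2) and the standard library are available. Lean on these libraries where they do the work, as an engineer would, in place of code of your own. Each camera call takes 0.05 s, during which the arm holds its last target.

TASK

Refit the black bayonet cap from the drip tray on the bending machine's hydraulic tank: enter its cross pin through the slots of the filler neck (white marks), press it down and turn it clockwise to the yellow vent mark, half-way to the red lock mark. Do not turn it on into the lock; short of it the cap's spring turns it back open, so finish while still holding the cap gripped and steady at the yellow mark, letting the tank breathe while the machine is bled. Leave the spanner, the oil bottle and the steel dome where they are.

Things in the scene. Friction and masses are not known exactly. Their poses are not given: they have to be found in the camera images.
- cap_grip (a point): Centre of the grip bar on top of the loose black filler cap, on its axis, half-way up the bar. z up along the cap's axis; x along the bar, which is also the direction of the cross pin (the cap is the same after a half turn). Bar 54 mm long (x), 14 mm thick (y), 28 mm high, with a white line along its top. Disc: 66 mm diameter, 5.5 mm thick, its top 14 mm below this point.
- cap_pin (a point): Centre of the cap's oily steel cross pin, 32.5 mm below the bar's centre, same axes. Pin 7 mm diameter, 54 mm tip to tip along x, through a plug of 40 mm diameter that reaches 8 mm below the pin's axis. The disc's underside is 13 mm above the pin's axis. Cap about 0.2 kg.
- cap: The whole filler cap, 71 mm high; origin at the centre of the underside of its sprung valve plate, its lowest part, on which it stands in the tray: 34 mm diameter, 57 mm below the bar's centre. The plate can be pushed 10 mm up into the cap, from 4 N (preload) to 9 N.
- neck_mouth (a point): Centre of the mouth of the aluminium filler neck on the tank lid, at the top face of its rim; z up, x through its two slots. Rim: outside 68 mm diameter, hole 44 mm, 4 mm thick, with opposite slots at +x and -x, 11 mm wide, reaching out to 59 mm across. The cap enters with its bar along the slots. The pin is under the rim when the bar's centre is under 24 mm above this point (36 mm: pin lies on the rim).
- neck: The filler neck; origin at its foot on the tank lid, on its axis, 35 mm below the mouth, same axes. Foot flange dark steel, 100 mm diameter, with paint marks on both sides: white at the slots, yellow (vent) 45 degrees clockwise of them seen from above, red (lock) 90 degrees clockwise. Inside, 6 mm above the origin, is the seat on which the valve plate lands.
- neck_rim (a point): Underside of the neck's rim, on the axis, 4 mm below the mouth. Cams under it let the pin turn clockwise only and draw the cap down: bar's centre 22 mm above the mouth at the yellow mark, 20 mm at a crest near 70 degrees, then a click up into the lock at 90. The disc lands on the rim at 19.5 mm. The spring (about 7 N) turns the cap back to the slots and lifts it out if it is let go before the lock.
- tank: Hydraulic tank, blue with a grey lid, fixed: 260 mm (x) by 360 mm (y), lid top at 140 mm; origin at the centre of its underside. The filler neck stands about 90 mm from its centre towards -y; on its +y half lies the motor, up to 300 mm above the bench, reaching from 36 to 154 mm along +y.
- tray: Drip tray, bare steel, fixed, 150 x 130 mm, walls 14 mm high, floor 3 mm thick; the cap stands in it. Origin under its centre.
- spanner_mid (a point): Middle of the loose steel spanner, 150 mm long, lying along the tank's y on the tank lid about 100 mm from the neck's axis; not to be moved.
- oil_mid (a point): Middle of the grey oil bottle, 72 mm diameter, 190 mm tall, standing on the bench; not to be moved.
- dome_mid (a point): Middle of the pressed steel dome, 90 mm diameter, 45 mm high, on the bench; not to be moved.
There are look-alikes about, which are no part of the job. Of the things that look like the cap, the middle-sized one is meant.

How it is judged:
On the way:
1. the cap is pressed into the neck, its cross pin through the slots and under the rim (z of cap_grip in the frame of neck_mouth between 0.016 and 0.026 m and horizontal distance between cap_grip and neck_mouth below 0.005 m and angle between the z axis of cap_grip and the z axis of neck_mouth, either way round below 0.1 rad and angle between the x axis of cap_grip and the x axis of neck_mouth, either way round below 0.3 rad), for 0.05 s.
At the end, for the whole second after the job is handed in: Cap in the neck, pin under the rim (bar centre 16 to 26 mm above the mouth, within 5 mm of its axis, tilt under 0.1 rad), turned clockwise 33 to 57 degrees from the slots, at rest and still gripped (over 2 N); bystanders within 20 mm of their starts (z of cap_grip in the frame of neck_mouth between 0.016 and 0.026 m and horizontal distance between cap_grip and neck_mouth below 0.005 m and angle between the z axis of cap_grip and the z axis of neck_mouth, either way round below 0.1 rad and angle between the x axis of cap_grip and the x axis of neck_mouth, either way round between 0.575 and 0.995 rad and contact force between cap and the fingers above 2 N and linear speed of cap below 0.02 m/s and angular speed of cap below 0.1 rad/s and distance of each of spanner_mid, oil_mid, dome_mid from where it was at the start of the episode below 0.02 m); the arm keeps its last pose, push and grip.
It fails at once if the cap is turned on past the vent position into the lock (more than 70 degrees from the slots) (z of cap_grip in the frame of neck_mouth between 0.016 and 0.026 m and horizontal distance between cap_grip and neck_mouth below 0.005 m and angle between the z axis of cap_grip and the z axis of neck_mouth, either way round below 0.1 rad and angle between the x axis of cap_grip and the x axis of neck_mouth, either way round above 1.22 rad).
It fails at once if the spanner is moved more than 20 mm (distance of spanner_mid from where it was at the start of the episode above 0.02 m).
It fails at once if the oil bottle is moved more than 20 mm (distance of oil_mid from where it was at the start of the episode above 0.02 m).
It fails at once if the steel dome is moved more than 20 mm (distance of dome_mid from where it was at the start of the episode above 0.02 m).
It also fails if it takes over 42 s, if anything falls off the work surface, if the arm or the gripper's body presses on something with over 40 N, if the wrist force passes 120 N, or if a joint passes its speed limit or range.

## Working session

There is one attempt and no reset: what is moved stays moved. The work goes in short steps, Python scripts to look and compute and a shell command to move; the robot and the scene stay as the last step left them, time stands still between calls to the robot, and variables do not carry over. Pictures are saved under pics/ and viewed, and the job is handed in when it is done.

```bash
ls; mkdir -p pics; python3 - <<'E'
from rig import ctrl
import cv2
s=ctrl.get_state();print(s['t'],s['tcp_pos'],s['tool_rot'],s['force'],s['opening'])
for n in ("scene","side","wrist"):
    cv2.imwrite(f"pics/a_{n}.png",ctrl.capture(n))
E
```

```text
pics
0.0 [6.49505640e-01 3.43642930e-05 3.02970616e-01] [-6.80457885e-04  7.07120456e-01  7.07092451e-01 -6.81447145e-04] [-0.50493518 -0.28400035  0.34384843] 1.0020522288535552
```

View pics/a_scene.png

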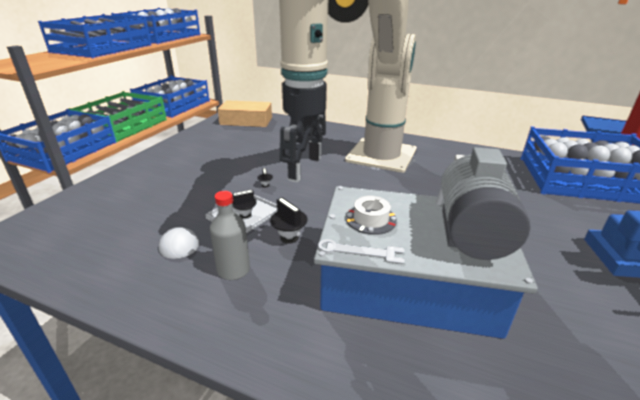

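View pics/a_side.png

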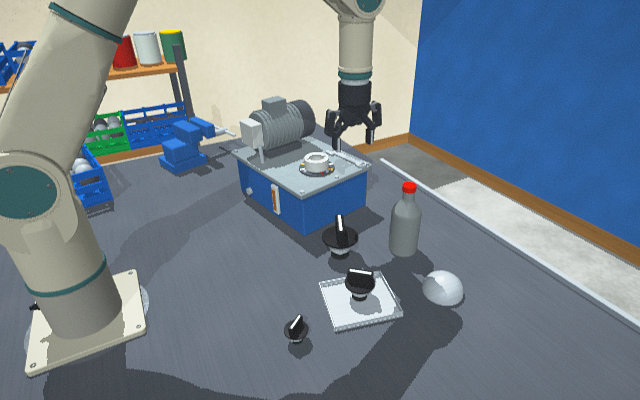

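View pics/a_wrist.png

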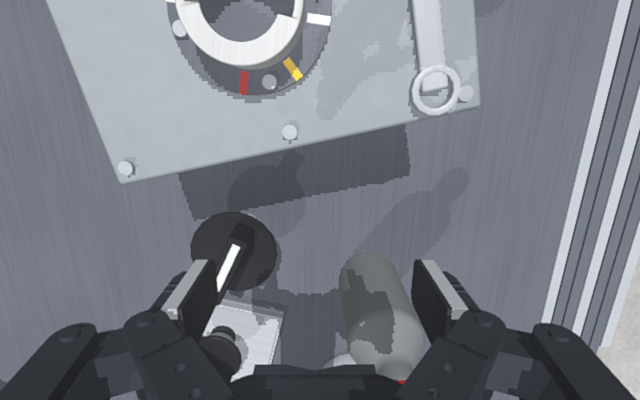

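The middle-sized cap is the one in the tray, near (245,203) in the scene view and (360,285) in the side view. The neck is near (372,210) and (318,160). Next I'll detect both and triangulate.

```bash
cat > h.py <<'E'
import numpy as np, cv2
def cam(c): 
    return np.array(c["camera_matrix"],float), np.array(c["view"],float)
def ray(c,uv):
    K,V=cam(c); R=V[:3,:3];t=V[:3,3]
    d=R.T@np.linalg.inv(K)@np.array([uv[0],uv[1],1.]); return -R.T@t, d/np.linalg.norm(d)
def proj(c,p):
    K,V=cam(c); q=K@(V[:3,:3]@np.array(p,float)+V[:3,3]); return q[:2]/q[2]
def tri(rays):
    A=np.zeros((3,3));b=np.zeros(3)
    for o,d in rays:
        P=np.eye(3)-np.outer(d,d);A+=P;b+=P@o
    x=np.linalg.solve(A,b); return x,[np.linalg.norm((np.eye(3)-np.outer(d,d))@(x-o)) for o,d in rays]
def onz(c,uv,z):
    o,d=ray(c,uv); return o+d*(z-o[2])/d[2]
E
python3 - <<'E'
from rig import ctrl
from h import *
for n in ("scene","side"):
    c=ctrl.calibration(n); K,V=cam(c); print(n,K[0,0],K[0,2],K[1,2],"pos",ray(c,(320,200))[0].round(3))
    for q in ("cap","neck","tray","spanner_mid","oil_mid","dome_mid","tank"):
        r=ctrl.trace(q,n)
        for d in r[:4]: 
            print(q,round(d['conf'],2),np.round(d['box'],1), d['mask'].sum())
        for i,d in enumerate(r[:4]): np.save(f"pics/m_{n}_{q}_{i}.npy",d['mask'])
for n in ("scene","side"):
    im=cv2.imread(f"pics/a_{n}.png")
    x,y,w,h=(170,160,260,110) if n=="scene" else (270,130,200,190)
    f=3
    cv2.imwrite(f"pics/b_{n}.png",cv2.resize(im[y:y+h,x:x+w],None,fx=f,fy=f,interpolation=cv2.INTER_CUBIC))
print(ctrl.get_state()['t'])
E
```

```text
scene 380.1649120540986 314.7246317839164 199.39736330552196 pos [1.227 0.267 0.567]
cap 0.66 [244.4 205.6  26.   29.4] 516
cap 0.61 [288.3 221.5  37.6  43.8] 1078
cap 0.47 [265.6 177.2  11.1  19.2] 137
neck 0.75 [369.9 214.2  53.9  41.3] 1465
neck 0.23 [240.6 212.4  71.6  42.1] 738
tray 0.94 [240.6 213.4  70.1  35.9] 694
spanner_mid 0.73 [360.9 251.9  81.4  20.9] 824
spanner_mid 0.42 [239.9 212.6  69.8  36.9] 706
oil_mid 0.57 [227.7 235.5  38.   88.2] 2487
dome_mid 0.8 [180.7 242.7  40.7  28.4] 965
dome_mid 0.73 [243.7 206.2  26.7  28.3] 499
tank 0.78 [425.5 244.  217.4 192.3] 26960
side 382.4214616700481 324.4132241978623 194.99695095192192 pos [ 0.179 -0.734  0.631]
cap 0.65 [297.9 330.8  24.7  32.6] 447
cap 0.59 [340.7 234.8  32.8  44.1] 960
cap 0.55 [360.2 283.2  30.3  35.3] 756
cap 0.52 [443.4 288.4  45.6  33.2] 1193
neck 0.73 [316.2 165.8  30.   16.7] 619
tray 0.68 [361.1 300.2  80.5  63.8] 2888
tray 0.31 [317.1 163.4  37.5  23.2] 657
spanner_mid 0.78 [347.3 158.6  46.4  16.6] 220
oil_mid 0.98 [405.4 219.1  30.7  73.6] 1782
oil_mid 0.47 [302.8 163.8 140.4 140.7] 10957
dome_mid 0.77 [444.6 289.6  45.5  37. ] 1179
tank 0.69 [302.4 163.2 138.9 139.8] 10905
0.85
```

View pics/b_scene.png

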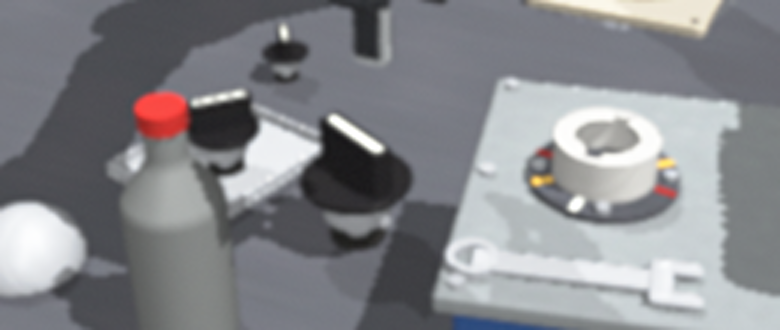

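View pics/b_side.png

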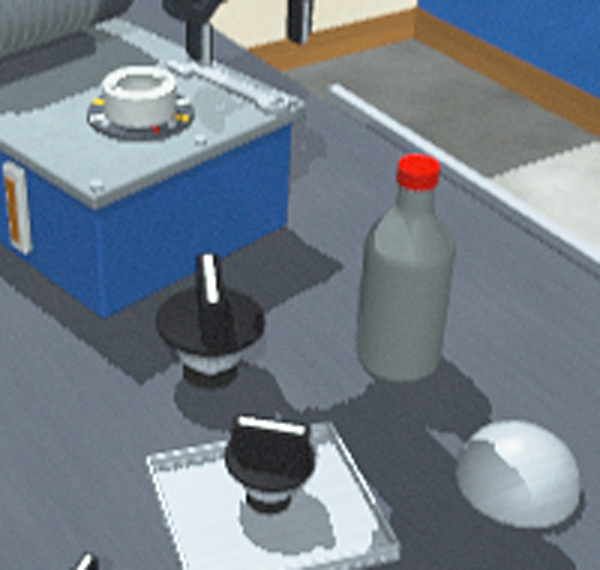

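```bash
python3 - <<'E'
from rig import ctrl
from h import *
S=ctrl.calibration("scene");D=ctrl.calibration("side")
f=lambda u,v:(170+u/3,160+v/3); g=lambda u,v:(270+u/3,130+v/3)
T=lambda a,b:tri([ray(S,f(*a)),ray(D,g(*b))])
p,e=T((190,104),(306,430));q,e2=T((249,96),(238,422))
print("line ends",p.round(4),q.round(4),e,e2,np.linalg.norm(p-q), "mid",(p+q)/2, "ang",np.degrees(np.arctan2(*(q-p)[1::-1])))
p,e=T((190,104),(238,422));q,e2=T((249,96),(306,430))
print("line ends swapped",p.round(4),q.round(4),e,e2,np.linalg.norm(p-q), "mid",(p+q)/2, "ang",np.degrees(np.arctan2(*(q-p)[1::-1])))
m=T((608,138),(139,84));print("neck",m)
# white mark etc.
print("big cap", T((355,135),(208,280)))
print("white mark", onz(S,f(577,203),.145), "yellow",onz(S,f(541,182),.145),onz(S,f(668,162),.145),"red",onz(S,f(665,190),.145),onz(S,f(543,154),.145))
print("yellow D",onz(D,g(97,103),.145),onz(D,g(183,118),.145),"red",onz(D,g(156,129),.145))
for n,a in (("oil",(195,0)),):
  print(onz(D,(405,255),0))
print("dome",onz(D,(444,300),0), "spanner",onz(S,f(580,273),.145))
W=ctrl.calibration("wrist"); print("W", ray(W,(320,200)))
print("W white",onz(W,(318,19),.145),"yel",onz(W,(292,69),.145),"red",onz(W,(244,83),.145),"bot rim centre?",onz(W,(240,5),.175))
print("spanner ring",onz(W,(436,88),.145),"tank corners",onz(W,(122,182),.14),onz(W,(480,105),.14),"big",onz(W,(232,250),.06), "oil cap", onz(W,(400,383),.19))
E
```

```text
line ends [ 0.5477 -0.2464  0.0721] [ 0.512  -0.2118  0.0686] [np.float64(7.565878575917871e-05), np.float64(7.565878575929263e-05)] [np.float64(0.0009454573260624071), np.float64(0.0009454573260622908)] 0.049836199586452405 mid [ 0.52984618 -0.22910753  0.07037612] ang 135.8957964126983
line ends swapped [ 0.5236 -0.2365  0.0716] [ 0.5367 -0.2224  0.0704] [np.float64(0.023348665542674438), np.float64(0.02334866554267443)] [np.float64(0.024231473398222826), np.float64(0.024231473398222778)] 0.019277862653519065 mid [ 0.53014681 -0.22946721  0.07099414] ang 47.049267106524034
neck (array([0.61119182, 0.12627306, 0.17120538]), [np.float64(0.0005901267547875534), np.float64(0.0005901267547877927)])
big cap (array([ 0.5644675 , -0.08162595,  0.09338965]), [np.float64(0.00015417654789005137), np.float64(0.00015417654788996848)])
white mark [0.65163871 0.12042574 0.145     ] yellow [0.63876941 0.0921036  0.145     ] [0.58206716 0.16211876 0.145     ] red [0.61493146 0.16799213 0.145     ] [0.60678068 0.08266146 0.145     ]
yellow D [0.5822336  0.15747189 0.145     ] [0.63755259 0.08949063 0.145     ] red [0.60577209 0.08287208 0.145     ]
[ 0.70547012 -0.16894089  0.        ]
dome [ 0.6837997  -0.32988585  0.        ] spanner [0.7175405  0.14266829 0.145     ]
W (array([0.64978753, 0.07658635, 0.37521005]), array([ 0.01567471, -0.3045739 , -0.95235972]))
W white [0.65186934 0.1200298  0.145     ] yel [0.63524349 0.09126941 0.145     ] red [0.60387346 0.08281092 0.145     ] bot rim centre? [0.61024701 0.12108483 0.175     ]
spanner ring [0.72889063 0.07957061 0.145     ] tank corners [0.51000666 0.01517331 0.14      ] [0.76150755 0.06868799 0.14      ] big [ 0.56395811 -0.07858266  0.06      ] oil cap [ 0.70945489 -0.11735437  0.19      ]
```

```bash
python3 -m crank '{"dp":[[-0.05,-0.025,0],[-0.1,-0.05,0],[-0.14,-0.075,0],[-0.185,-0.1,0],[-0.229,-0.12,0],[-0.229,-0.12,0.02],[-0.229,-0.12,0.02],[-0.229,-0.12,0.02]],"yaw":[-8,-16,-24,-32,-40,-46,-46,-46],"fingers":[1,1,1,1,1,1,1,1]}' 80
python3 - <<'E'
from rig import ctrl
from h import *
im=ctrl.capture("wrist");cv2.imwrite("pics/c_wrist.png",im)
s=ctrl.get_state();print(s['t'],s['tcp_pos'],s['tool_rot'],s['joints'].__repr__(),ctrl.tip_extent)
W=ctrl.calibration("wrist");print(proj(W,[.53,-.229,.074]),proj(W,[.53,-.229,.046]))
E
```

```text
t: 1.65
tcp_pos: [0.5304, -0.228, 0.284]
tool_rot: [-0.0, 0.375, 0.927, 0.001]
force: [0.5, 1.1, 0.3]
opening: 1.0
1.7 [ 0.53113061 -0.22726725  0.28442042] [3.46664269e-04 3.74574138e-01 9.27196604e-01 7.43318104e-04] array([ 0.47385505,  0.55000372, -0.18025734,  1.74367054,  0.1222674 ,
        0.85808872,  1.04254481]) 0.0726
[312.39713782 186.36197957] [312.53643477 178.56811186]
```

View pics/c_wrist.png

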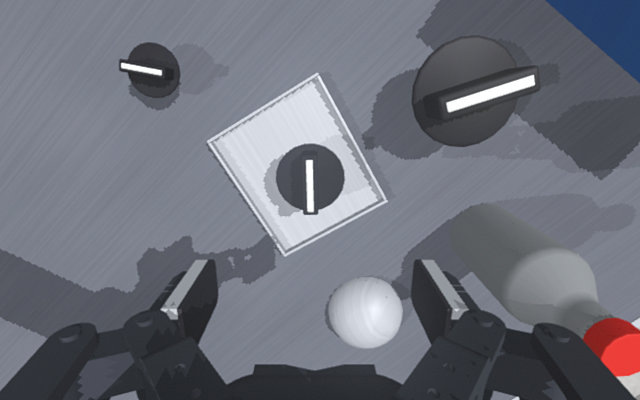

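```bash
python3 - <<'E'
from rig import ctrl
from h import *
W=ctrl.calibration("wrist");im=cv2.imread("pics/c_wrist.png")
g=im[150:222,290:335].min(2)>225
n,l,st,ce=cv2.connectedComponentsWithStats(g.astype(np.uint8));print(st,ce)
i=1+np.argmax(st[1:,4]);v,u=np.nonzero(l==i);pts=np.c_[u+290,v+150].astype(np.float32)
P=np.array([onz(W,p,.074) for p in pts]);m=P.mean(0);_,_,vt=np.linalg.svd(P-m);d=vt[0];t=(P-m)@d
print("mid",m+(t.max()+t.min())/2*d,"len",t.max()-t.min(),"ang",np.degrees(np.arctan2(d[1],d[0])))
S=ctrl.calibration("scene");D=ctrl.calibration("side")
print(tri([ray(W,pts.mean(0)),ray(S,(243.2,193.4)),ray(D,(360.7,272))]))
c=ctrl.capture("wrist") 
s=ctrl.get_state();q=s['tool_rot'];print(s['tcp_pos'],np.degrees(2*np.arctan2(q[2],q[1])))
E
```

```text
[[   0    0   45   72 2963]
 [  17   10    6   51  277]] [[22.22443469 35.58758016]
 [19.59927798 34.5631769 ]]
mid [ 0.52781275 -0.23024287  0.074     ] len 0.045100252579021685 ang -43.05878013208565
(array([ 0.52892256, -0.22997802,  0.07021803]), [np.float64(0.0011440801740482793), np.float64(0.000691782122029385), np.float64(0.0012351950478984568)])
[ 0.53142711 -0.22698438  0.2846085 ] 136.07646909638234
```

```bash
python3 -m crank '{"dp":[[0,-0.003,0.04],[0,-0.003,0.08],[0,-0.003,0.11],[0,-0.003,0.135],[0,-0.003,0.15],[0,-0.003,0.161],[0,-0.003,0.161],[0,-0.003,0.161]],"yaw":[-1,-1,-1,-1,-1,-1,-1,-1],"fingers":[1,1,1,1,1,1,1,1]}'
python3 - <<'E'
from rig import ctrl
import cv2
cv2.imwrite("pics/d_wrist.png",ctrl.capture("wrist"))
E
```

```text
t: 2.55
tcp_pos: [0.5289, -0.2305, 0.1236]
tool_rot: [0.001, 0.366, 0.931, 0.0]
force: [0.0, 0.4, -0.0]
opening: 0.999
```

View pics/d_wrist.png

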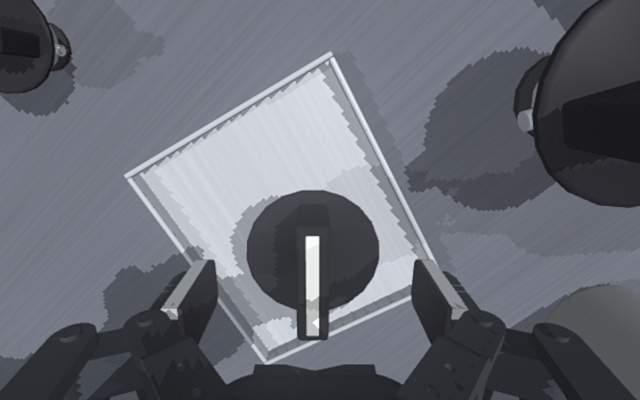

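The bar, at column 312, sits between the pads (centre about 315) and lines up with them. I'll close the fingers.

```bash
python3 -m crank '{"dp":[[0,0,0],[0,0,0],[0,0,0],[0,0,0],[0,0,0],[0,0,0],[0,0,0],[0,0,0]],"yaw":[0,0,0,0,0,0,0,0],"fingers":[-1,-1,-1,-1,-1,-1,-1,-1]}' 90
python3 - <<'E'
from rig import ctrl
import cv2
cv2.imwrite("pics/e_wrist.png",ctrl.capture("wrist"));cv2.imwrite("pics/e_side.png",ctrl.capture("side")[180:360,270:470].repeat(3,0).repeat(3,1))
E
```

```text
t: 3.4
tcp_pos: [0.528, -0.2312, 0.123]
tool_rot: [0.0, 0.366, 0.93, -0.0]
force: [-0.9, -0.3, 2.5]
opening: 0.136
```

View pics/e_wrist.png

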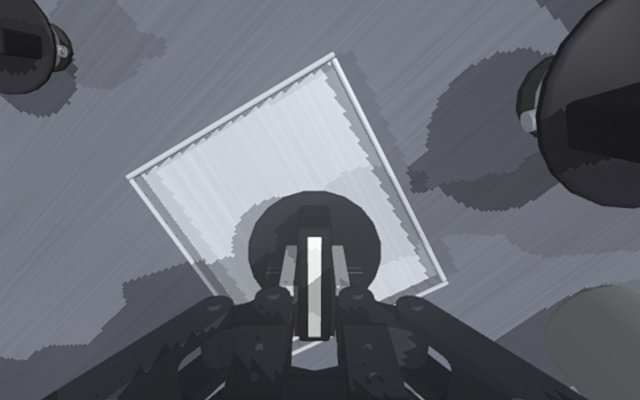

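View pics/e_side.png

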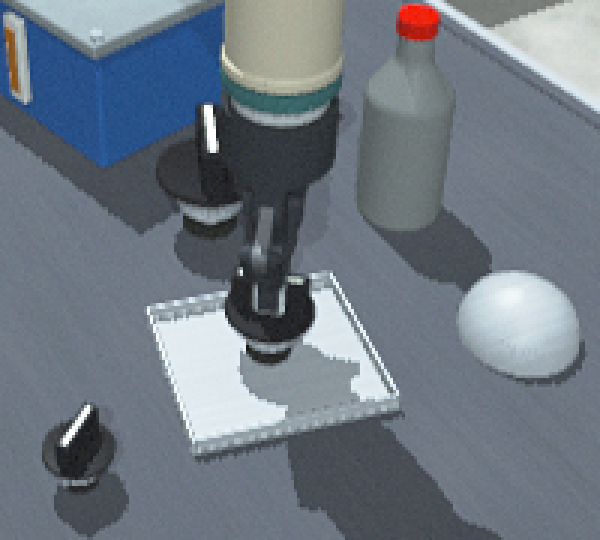

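```bash
python3 -m crank '{"dp":[[0,0,-0.03],[0,0,-0.07],[0,0,-0.115],[0.0,0.02,-0.16],[0.016,0.06,-0.19],[0.031,0.1,-0.207],[0.047,0.14,-0.207],[0.063,0.18,-0.207],[0.079,0.22,-0.207],[0.094,0.265,-0.207],[0.11,0.31,-0.207],[0.12,0.34,-0.207],[0.1255,0.357,-0.207],[0.1255,0.357,-0.207],[0.1255,0.357,-0.207],[0.1255,0.357,-0.207]],"yaw":[0,0,0,0,-4,-8,-12,-16,-20,-24,-28,-32,-35,-35,-35,-35],"fingers":[-1,-1,-1,-1,-1,-1,-1,-1,-1,-1,-1,-1,-1,-1,-1,-1]}' 90
python3 - <<'E'
from rig import ctrl
from h import *
import json
W=ctrl.calibration("wrist")
cv2.imwrite("pics/f_wrist.png",ctrl.capture("wrist"))
np.savez("pics/f.npz",K=W["camera_matrix"],V=W["view"])
s=ctrl.get_state();q=s['tool_rot'];print(s['tcp_pos'],np.degrees(2*np.arctan2(q[2],q[1])),s['joints'])
E
```

```text
t: 5.1
tcp_pos: [0.6793, 0.1134, 0.3294]
tool_rot: [-0.001, 0.071, 0.997, -0.001]
force: [-0.2, 0.3, -1.3]
opening: 0.145
[0.67938854 0.11338001 0.32970878] 171.8340920541075 [-0.01886511  0.68537323 -0.35009997  1.35482102  0.2422644   1.14424299
  1.03178067]
```

View pics/f_wrist.png

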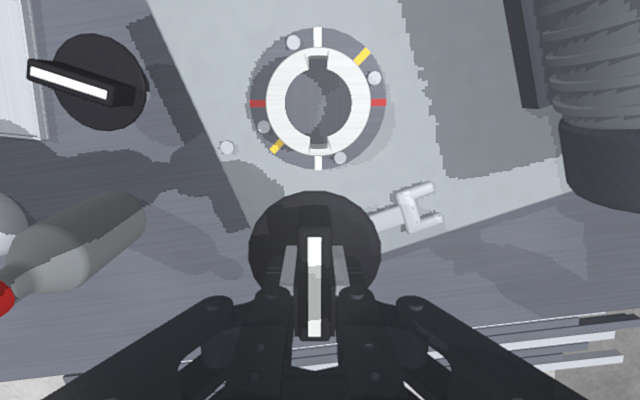

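```bash
python3 - <<'E'
from rig import ctrl
from h import *
d=np.load("pics/f.npz");W=dict(camera_matrix=d["K"],view=d["V"])
im=cv2.imread("pics/f_wrist.png")
roi=np.zeros(im.shape[:2],np.uint8);cv2.circle(roi,(318,101),58,1,-1)
m=((im.min(2)>200)&(roi>0)).astype(np.uint8)
n,l,st,ce=cv2.connectedComponentsWithStats(m);i=1+np.argmax(st[1:,4]);m=(l==i).astype(np.uint8)
cs,_=cv2.findContours(m,cv2.RETR_EXTERNAL,cv2.CHAIN_APPROX_NONE);c=cv2.convexHull(max(cs,key=len))
e=cv2.fitEllipse(c);print("rim ellipse",e)
vis=im.copy();cv2.ellipse(vis,e,(255,0,255),1);cv2.imwrite("pics/f_fit.png",cv2.resize(vis[0:200,220:420],None,fx=3,fy=3))
print("centre@.175",onz(W,e[0],.175))
P=np.array([onz(W,p[0],.175)[:2] for p in c]);(cx,r)=cv2.minEnclosingCircle(P.astype(np.float32));print("world circ",cx,r)
S=ctrl.calibration("scene");D=ctrl.calibration("side")
print("tri",tri([ray(W,e[0]),ray(S,(372.7,206)),ray(D,(316.3,158))]))
# marks
hsv=cv2.cvtColor(im,cv2.COLOR_BGR2HSV)
def comp(mask,name):
    n,l,st,ce=cv2.connectedComponentsWithStats(mask.astype(np.uint8))
    for i in range(1,n):
        if st[i,4]>25 and np.hypot(ce[i][0]-318,ce[i][1]-100)<75: print(name,st[i],ce[i],onz(W,ce[i],.146))
comp((hsv[...,0]<10)&(hsv[...,1]>120),"red");comp((hsv[...,0]>18)&(hsv[...,0]<32)&(hsv[...,1]>120),"yel")
comp((im.min(2)>220),"white")
E
```

```text
rim ellipse ((317.973876953125, 100.52169036865234), (103.6001205444336, 109.62643432617188), 1.5228586196899414)
centre@.175 [0.607305  0.1253614 0.175    ]
world circ (0.6079938411712646, 0.12525346875190735) 0.03481859341263771
tri (array([0.60918183, 0.12554188, 0.17096055]), [np.float64(0.001807210853864455), np.float64(0.0008851770916889007), np.float64(0.0018761662644270784)])
red [371  99  15   7  77] [378.46753247 102.02597403] [0.61521711 0.16909272 0.146     ]
red [250 101  15   6  82] [257.07317073 103.34146341] [0.60343546 0.08114732 0.146     ]
yel [354  48  16  17 118] [361.61864407  55.95762712] [0.58248442 0.16007297 0.146     ]
yel [270 139  13  14  88] [276.02272727 146.04545455] [0.63614632 0.08935977 0.146     ]
white [314  27   8  20 151] [317.29139073  36.68874172] [0.56581381 0.13098207 0.146     ]
white [288  36  11  13  60] [292.38333333  42.55      ] [0.5669998  0.11332312 0.146     ]
white [ 267   48  103  107 4458] [317.96478241 100.17070435] [0.60760762 0.12555282 0.146     ]
white [370  72  10  11  72] [375.23611111  76.23611111] [0.59721742 0.16834047 0.146     ]
white [315 156   7  14  97] [317.96907216 162.56701031] [0.65328006 0.1191089  0.146     ]
```

View pics/f_fit.png

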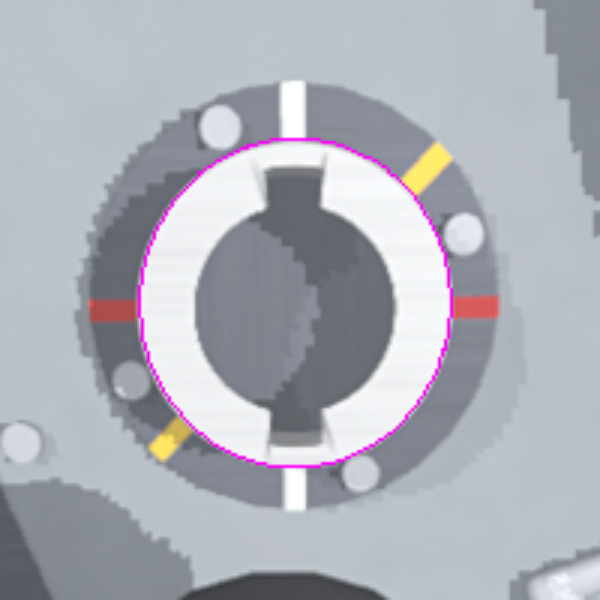

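```bash
python3 - <<'E'
from rig import ctrl
from h import *
d=np.load("pics/f.npz");W=dict(camera_matrix=d["K"],view=d["V"])
im=cv2.imread("pics/f_wrist.png")
tcp=np.array([.6793,.1134,.3296]);a=np.radians(171.83);tx=np.array([np.cos(a),np.sin(a),0]);ty=np.array([np.sin(a),-np.cos(a),0])
print("cam",ray(W,(320,200))[0])
zt=tcp[2]-.049
m=im[225:345,300:330].min(2)>190
n,l,st,ce=cv2.connectedComponentsWithStats(m.astype(np.uint8));i=1+np.argmax(st[1:,4]);v,u=np.nonzero(l==i);print(st[i])
P=np.array([onz(W,(x+300,y+225),zt) for x,y in zip(u,v)])-tcp
x=P@tx;y=P@ty;k=np.polyfit(x,y,1);print("bar line in tool: x",x.min(),x.max(),"y mean",y.mean(),"slope deg",np.degrees(np.arctan(k[0])))
# same for mask of disc: dark circle top arc
g=cv2.cvtColor(im,cv2.COLOR_BGR2GRAY)
zd=tcp[2]-.077
C=[proj(W,tcp+[0,0,-.077]+.033*(np.cos(t)*tx+np.sin(t)*ty)) for t in np.linspace(0,2*np.pi,90)]
vis=im.copy();cv2.polylines(vis,[np.int32(C)],True,(0,255,0),1)
for p in (tcp+[0,0,-.049]+.027*tx,tcp+[0,0,-.049]-.027*tx): cv2.circle(vis,tuple(int(q) for q in proj(W,p)),2,(0,0,255),-1)
# neck circles
for r,z,cx in ((.034,.175,(.6085,.1252)),(.022,.175,(.6085,.1252)),(.05,.143,(.6085,.1252))):
    Q=[proj(W,np.array([cx[0]+r*np.cos(t),cx[1]+r*np.sin(t),z])) for t in np.linspace(0,2*np.pi,120)]
    cv2.polylines(vis,[np.int32(np.round(Q))],True,(255,0,255),1)
cv2.imwrite("pics/f_ov.png",cv2.resize(vis[0:380,200:440],None,fx=1.57*1.0,fy=1.57))
print(g[180:200,314])
E
```

```text
cam [0.60304796 0.12408751 0.40075028]
[  8  12  13  41 474]
bar line in tool: x 0.006216104522498415 0.02382680248067786 y mean -0.0006350686306409313 slope deg -1.1905836573139708
[193 192 192 192 192 192 192 192 194 196 158  88  65  72  74  74  74  73
  74  74]
```

View pics/f_ov.png

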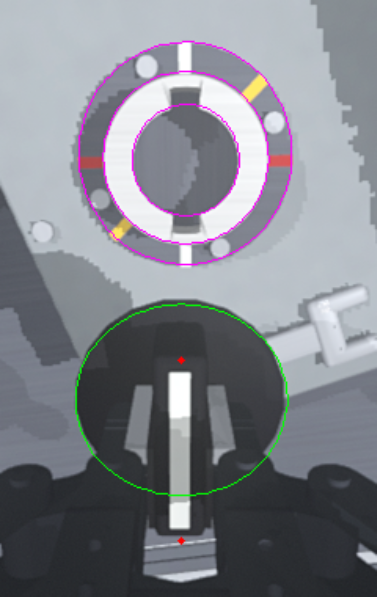

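```bash
python3 -m crank '{"dp":[[0.035,0.001,0],[0.06,0.002,0],[0.071,0.0025,0.005],[0.071,0.0025,0.02],[0.071,0.0025,0.03],[0.071,0.0025,0.03],[0.071,0.0025,0.03],[0.071,0.0025,0.03]],"yaw":[0,0,0,0,0,0,0,0],"fingers":[-1,-1,-1,-1,-1,-1,-1,-1]}' 90
python3 - <<'E'
from rig import ctrl
from h import *
a=ctrl.capture("scene");b=ctrl.capture("side");w=ctrl.capture("wrist")
f=lambda im,x,y,w,h:cv2.resize(im[y:y+h,x:x+w],(w*4,h*4),interpolation=cv2.INTER_CUBIC)
cv2.imwrite("pics/g.png",np.hstack([f(a,325,130,95,120),f(b,270,90,95,120)]));cv2.imwrite("pics/g_wrist.png",w)
s=ctrl.get_state();q=s['tool_rot'];print(s['tcp_pos'],np.degrees(2*np.arctan2(q[2],q[1])),s['force'],s['opening'],s['t'])
E
```

```text
t: 5.95
tcp_pos: [0.6102, 0.1278, 0.3004]
tool_rot: [0.0, 0.07, 0.998, 0.0]
force: [0.0, 0.4, -1.9]
opening: 0.143
[0.60999328 0.12795956 0.3003462 ] 171.98492703392026 [ 0.17732945 -0.6646745  -1.50346136] 0.1423561827421993 6.1
```

View pics/g.png

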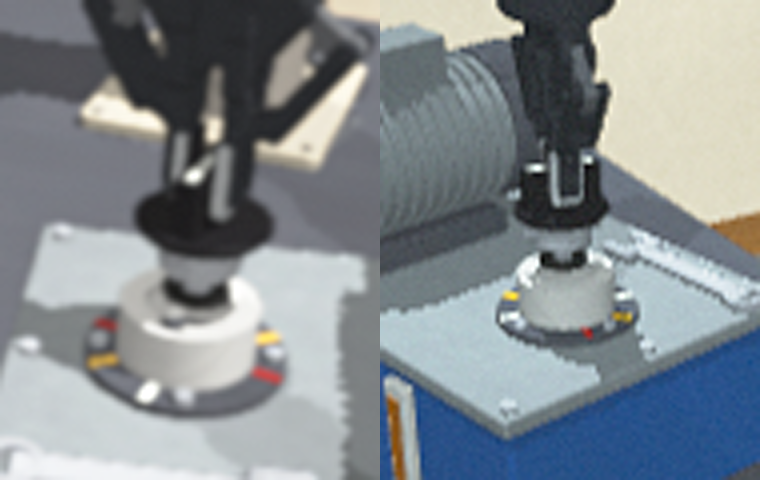

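View pics/g_wrist.png

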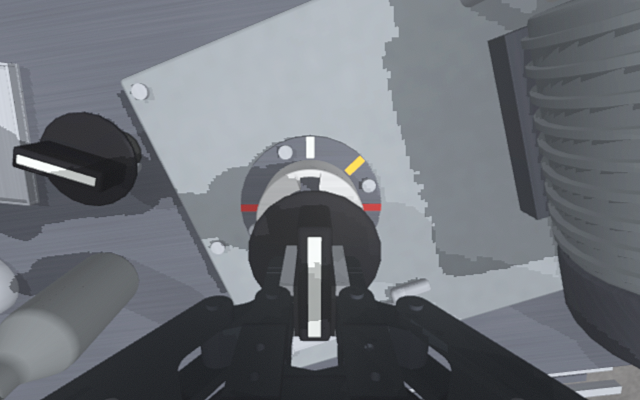

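```bash
python3 -m crank '{"dp":[[0,-0.0022,0],[0,-0.0022,0],[0,-0.0022,0.006],[0,-0.0022,0.012],[0,-0.0022,0.018],[0,-0.0022,0.018],[0,-0.0022,0.018]],"yaw":[0,0,0,0,0,0,0],"fingers":[-1,-1,-1,-1,-1,-1,-1]}' 90
python3 - <<'E'
from rig import ctrl
from h import *
a=ctrl.capture("scene");b=ctrl.capture("side");w=ctrl.capture("wrist")
f=lambda im,x,y,w,h:cv2.resize(im[y:y+h,x:x+w],(w*4,h*4),interpolation=cv2.INTER_CUBIC)
cv2.imwrite("pics/i.png",np.hstack([f(a,325,130,95,120),f(b,270,90,95,120)]));cv2.imwrite("pics/i_wrist.png",w)
s=ctrl.get_state();q=s['tool_rot'];print(s['tcp_pos'],np.degrees(2*np.arctan2(q[2],q[1])),s['force'],s['moment'],s['t'])
E
```

```text
t: 6.8
tcp_pos: [0.6093, 0.1258, 0.2816]
tool_rot: [-0.0, 0.07, 0.998, -0.0]
force: [0.2, -0.7, -2.6]
opening: 0.145
[0.60952355 0.12583056 0.28216515] 172.0033045514477 [-0.01946014 -0.04367741 -0.69092596] [-0.02032844  0.02810246 -0.01235363] 6.95
```

View pics/i.png

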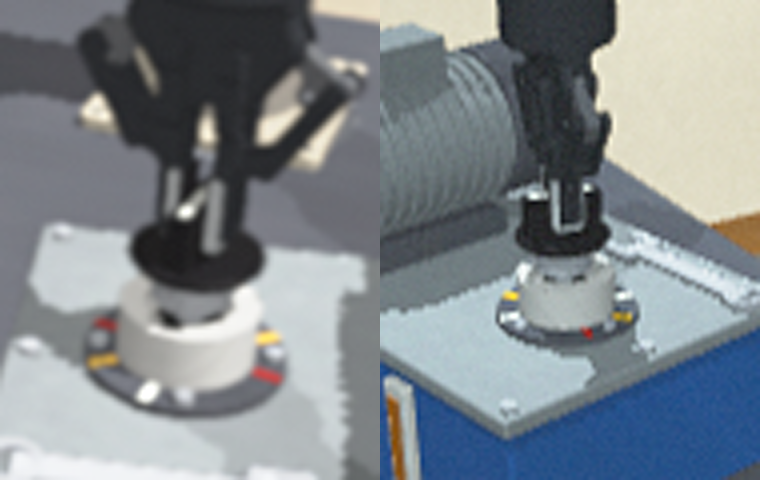

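View pics/i_wrist.png

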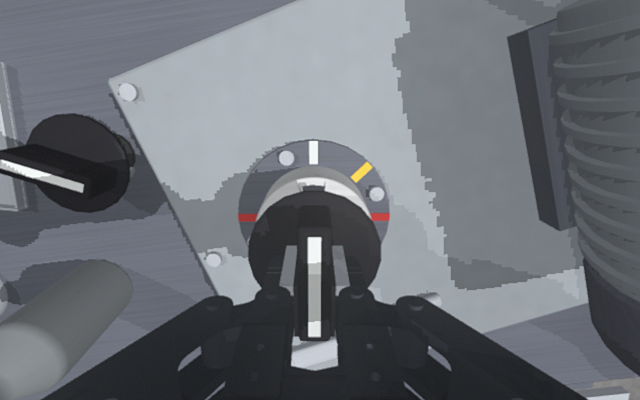

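```bash
python3 - <<'E'
from rig import ctrl
from h import *
S=ctrl.calibration("scene");D=ctrl.calibration("side")
for z in (.14,.175,.2045):print(z,(proj(S,[.6085,.1252,z])-[325,130])*4,(proj(D,[.6085,.1252,z])-[270,90])*4+[380,0])
for n,im,ox in (("S",S,325),): pass
# overlay of predicted circles
img=cv2.imread("pics/i.png")
for C,o,k in ((S,(325,130),0),(D,(270,90),380)):
  for r,z in ((.034,.175),(.05,.142),(.033,.2050)):
    Q=[(proj(C,[.6085+r*np.cos(t),.1252+r*np.sin(t),z])-o)*4+[k+1.5,1.5] for t in np.linspace(0,6.283,90)]
    cv2.polylines(img,[np.int32(np.round(Q))],True,(255,0,255),1)
cv2.imwrite("pics/i_ov.png",img)
E
```

```text
0.14 [183.67220753 354.61307198] [563.1901603  313.04593076]
0.175 [189.79902595 294.97094957] [561.80125097 267.90141764]
0.2045 [195.20430121 242.35276065] [560.59317948 228.63478007]
```

View pics/i_ov.png

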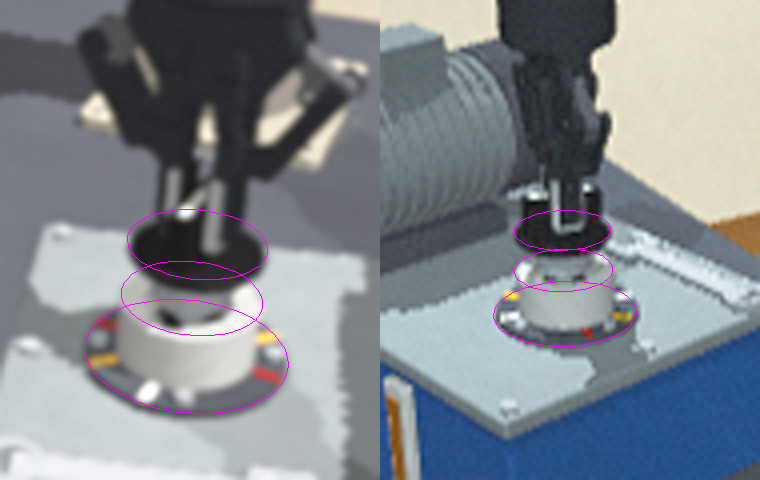

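```bash
python3 -m crank '{"dp":[[0,0,0.003],[0,0,0.006],[0,0,0.009],[0,0,0.012],[0,0,0.015],[0,0,0.015]],"yaw":[0,0,0,0,0,0],"fingers":[-1,-1,-1,-1,-1,-1]}' 90
python3 - <<'E'
from rig import ctrl
from h import *
a=ctrl.capture("scene");b=ctrl.capture("side")
f=lambda im,x,y,w,h:cv2.resize(im[y:y+h,x:x+w],(w*4,h*4),interpolation=cv2.INTER_CUBIC)
cv2.imwrite("pics/j.png",np.hstack([f(a,325,130,95,120),f(b,270,90,95,120)]))
s=ctrl.get_state();q=s['tool_rot'];print(s['tcp_pos'],np.degrees(2*np.arctan2(q[2],q[1])),s['force'],s['moment'],s['t'])
E
```

```text
t: 7.55
tcp_pos: [0.6094, 0.1257, 0.2666]
tool_rot: [-0.0, 0.07, 0.998, -0.0]
force: [1.0, -0.2, -2.6]
opening: 0.143
[0.60933928 0.12574504 0.2668369 ] 171.99850841328148 [-0.3194551   0.50490047 -1.74920477] [ 0.00853322 -0.02543947 -0.02885492] 7.65
```

View pics/j.png

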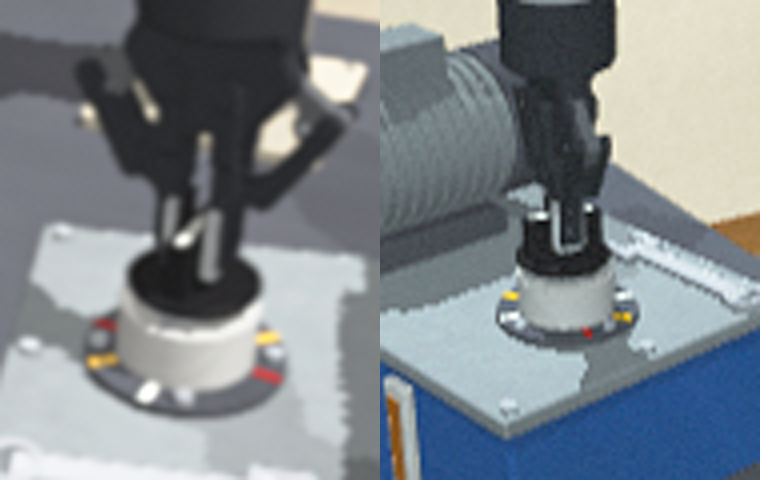

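```bash
for i in 1; do python3 -m crank '{"dp":[[0,0,0.002],[0,0,0.003],[0,0,0.003]],"yaw":[0,0,0],"fingers":[-1,-1,-1]}' 100; done; python3 -m crank '{"dp":[[0,0,0.002],[0,0,0.003],[0,0,0.003]],"yaw":[0,0,0],"fingers":[-1,-1,-1]}' 100
```

```text
t: 7.95
tcp_pos: [0.6098, 0.1259, 0.2645]
tool_rot: [0.001, 0.07, 0.998, 0.0]
force: [0.4, -0.4, 3.7]
opening: 0.142
t: 8.25
tcp_pos: [0.6096, 0.1259, 0.2612]
tool_rot: [0.0, 0.07, 0.998, 0.0]
force: [0.1, -0.3, 4.6]
opening: 0.141
```

```bash
python3 -m crank '{"dp":[[0,0,0.001],[0,0,0.002],[0,0,0.002],[0,0,0.002]],"yaw":[0,0,0,0],"fingers":[-1,-1,-1,-1]}' 100
python3 - <<'E'
from rig import ctrl
from h import *
a=ctrl.capture("scene");b=ctrl.capture("side");w=ctrl.capture("wrist")
f=lambda im,x,y,w,h:cv2.resize(im[y:y+h,x:x+w],(w*4,h*4),interpolation=cv2.INTER_CUBIC)
cv2.imwrite("pics/k.png",np.hstack([f(a,325,130,95,120),f(b,270,90,95,120)]));cv2.imwrite("pics/k_wrist.png",w)
s=ctrl.get_state();q=s['tool_rot'];print(s['tcp_pos'],np.degrees(2*np.arctan2(q[2],q[1])),s['force'],s['moment'],s['t'])
E
```

```text
t: 8.65
tcp_pos: [0.6096, 0.1258, 0.2594]
tool_rot: [0.0, 0.07, 0.998, 0.0]
force: [0.4, 0.3, 5.8]
opening: 0.142
[0.60963986 0.125863   0.25939577] 171.9996049893592 [ 0.28412876 -0.21316884  5.87701109] [-0.02554997  0.04481916 -0.02128796] 8.8
```

View pics/k.png

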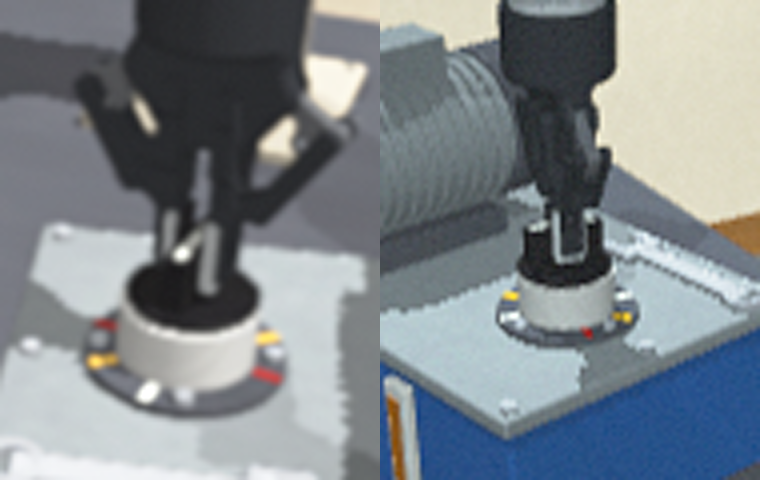

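View pics/k_wrist.png

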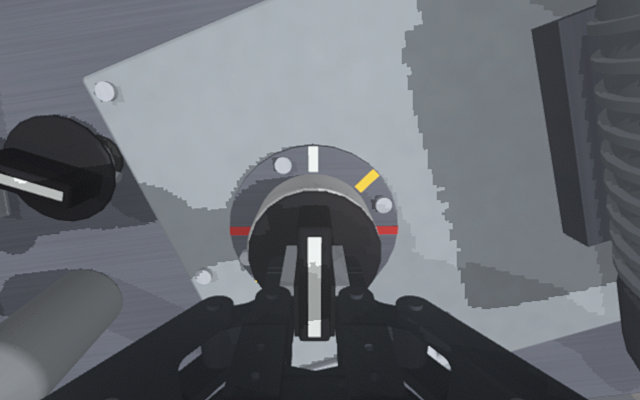

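The cap is in, with the spring pushing at about 6–8 N and the bar about 21.5 mm above the mouth. Now I'll turn it clockwise.

```bash
python3 -m crank '{"dp":[[0,0,0],[0,0,0],[0,0,0],[0,0,0],[0,0,0],[0,0,0]],"yaw":[4,8,12,16,20,20],"fingers":[-1,-1,-1,-1,-1,-1]}' 100
python3 - <<'E'
from rig import ctrl
from h import *
w=ctrl.capture("wrist");cv2.imwrite("pics/l_wrist.png",w)
s=ctrl.get_state();q=s['tool_rot'];print(s['tcp_pos'],np.degrees(2*np.arctan2(q[2],q[1])),s['force'],s['moment'],s['t'])
E
```

```text
t: 9.4
tcp_pos: [0.6097, 0.1259, 0.2595]
tool_rot: [0.001, 0.243, 0.97, 0.0]
force: [-0.6, 0.1, 6.5]
opening: 0.142
[0.60963015 0.12591396 0.25941456] 151.98600543832183 [-0.33505883  0.53425989  6.12965648] [-0.01986997  0.03421584  0.03583777] 9.45
```

View pics/l_wrist.png

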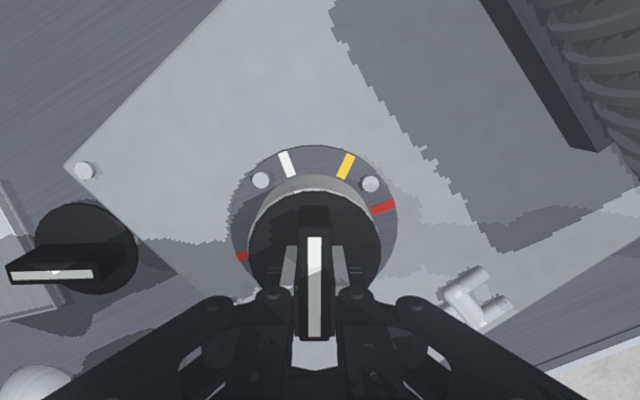

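```bash
python3 -m crank '{"dp":[[0,0,0],[0,0,0],[0,0,0],[0,0,0],[0,0,0],[0,0,0],[0,0,0],[0,0,0],[0,0,0]],"yaw":[4,8,12,16,20,24,25,25,25],"fingers":[-1,-1,-1,-1,-1,-1,-1,-1,-1]}' 100
python3 - <<'E'
from rig import ctrl
from h import *
a=ctrl.capture("scene");b=ctrl.capture("side");w=ctrl.capture("wrist")
f=lambda im,x,y,w,h:cv2.resize(im[y:y+h,x:x+w],(w*4,h*4),interpolation=cv2.INTER_CUBIC)
cv2.imwrite("pics/n.png",np.hstack([f(a,325,130,95,120),f(b,270,90,95,120)]));cv2.imwrite("pics/n_wrist.png",w)
cv2.imwrite("pics/n_scene.png",a)
s=ctrl.get_state();q=s['tool_rot'];print(s['tcp_pos'],np.degrees(2*np.arctan2(q[2],q[1])),s['force'],s['moment'],s['t'],s['opening'])
E
```

```text
t: 10.35
tcp_pos: [0.6097, 0.1259, 0.2594]
tool_rot: [0.0, 0.446, 0.895, 0.0]
force: [1.5, 0.4, 5.3]
opening: 0.141
[0.60962504 0.12583139 0.25940849] 126.99444590637115 [-0.56703121 -1.03185714  6.16413408] [-0.03316723  0.06978588 -0.03938221] 10.5 0.14136030237465458
```

View pics/n.png

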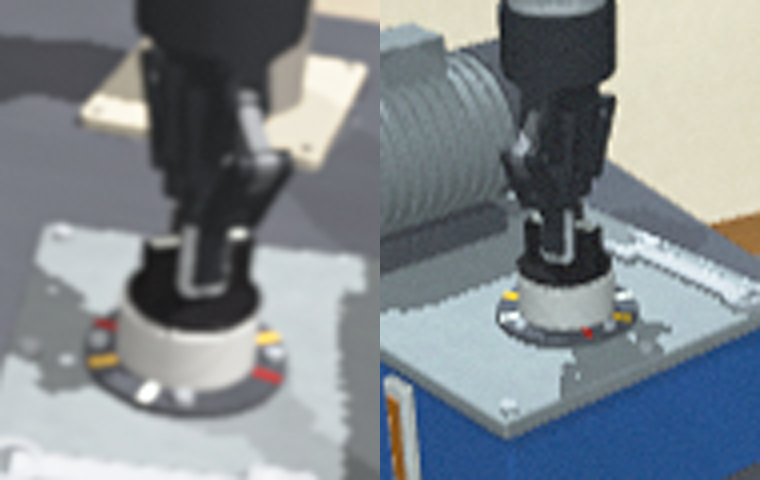

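View pics/n_wrist.png

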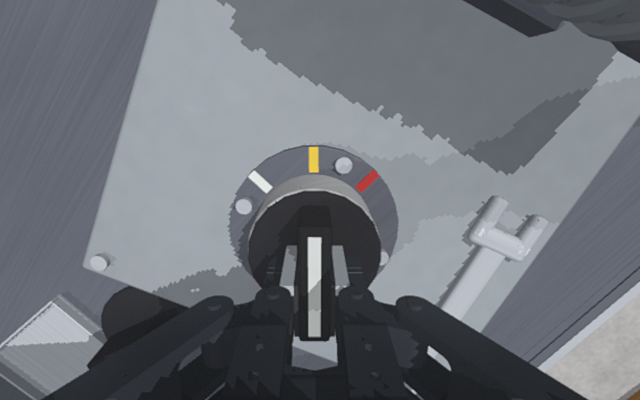

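View pics/n_scene.png

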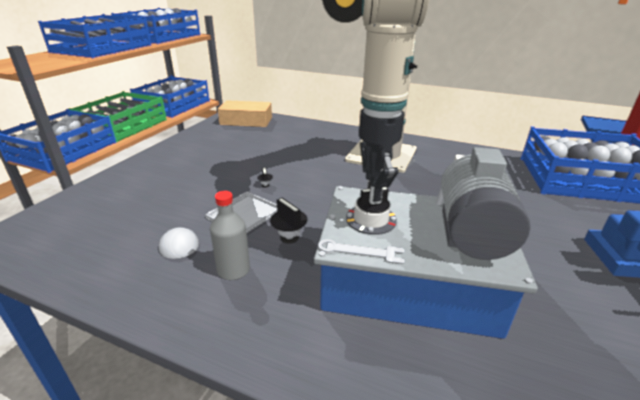

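The bar (column 314) points straight at the yellow mark (column 314). The bystanders sit at the same pixels as in the first scene picture. The hand is steady, so I'm handing in.

```bash
python3 -c "
from rig import ctrl
print(ctrl.sign_off())"
```

```text
the job is handed in; nothing more can be done
None
```

I handed the job in with the black cap from the tray pressed into the filler neck and turned clockwise to the yellow vent mark. It is still gripped at 100 N. The job took about 10.5 s of the 42 s allowed; sign-off reports no verdict.

What the last checks showed:
- **Angle:** the tool turned 45° clockwise from the slots, from 172° to 127°. In the wrist picture the bar and the yellow mark are both at column 314.
- **Depth:** the bar's centre is about 21.5 mm above the mouth, worked out from the TCP height. The spring contact came on at about the height expected, and the net force is about 6 N upward.
- **Centring:** about 1 mm from the neck's axis, from the wrist measurement.
- **Bystanders:** the spanner, oil bottle and dome are where they were in the first scene picture, judged by eye.

One disagreement: the scene and side cameras put the neck rim and the cap about 4–5 mm lower than the stated heights. The offset was roughly the same for both, and the spring contact agreed with the stated heights, so I used those.

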